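# Put the bar station away for the night

## Robot

A 6-joint arm with a two-finger parallel gripper is mounted at the origin on the work surface. World frame = base frame: x ahead of the robot, y to its left, z up, the work surface at z = 0. Lengths are in m, angles in rad, forces in N, time in s.
With the tool pointing down it reaches from about 0.35 to 0.775 m from the base axis. Payload 7.3 kg.
Tool frame: the origin (TCP) lies at the very end of the fingers, on their centre line; the grasp point (between the pads) lies 19 mm behind it (robot.tcp_to_grasp is the z of the grasp point in the tool frame, in m); z points along the fingers, y is the line along which they close (so a half turn about z gives the same grasp; the last joint's range is limited). The gripper opens to 92 mm and grips with 3 to 60 N. Pads are 19 mm wide; open, the fingers measure 130 mm over their backs; the gripper's body (75 mm by 190 mm) begins 47 mm behind the grasp point.
Start: joints at [1.002, 0.342, 1.524, -0, 1.275, -0.146], TCP at [0.215, 0.479, 0.227] pointing down, gripper open.
Joint ranges: [-2.53, 2.53], [-0.77, 2.02], [0.04, 2.7], [-1, 4.14], [0.28, 2.66], [-3.11, 3.11]. Speed limits (rad/s): [2.57, 2.57, 3.14, 3.14, 3.14, 3.14].

## Interface

Orientations are given as [roll, pitch, yaw] about the fixed x, y, z axes, in that order (R = Rz(yaw) Ry(pitch) Rx(roll)).
In Python, from cell import monitor, read_camera, get_calibration, job, robot gives the robot as it stands. The module is installed in compiled form; this text tells all that it offers.
- The arm moves only by the tool send_rows, never from a script. Its argument "targets" is a list of rows, each an object with "translation": the shift along the tool's x, y, z in cm, a list of three; "spin": the turn about the tool's z in degrees; "jaw": the opening, from 0 (shut) to 1 (fully open). A call has exactly 5 rows; each row is the pose to reach, as a shift and turn from the pose commanded when the call began, along the tool's axes at that moment; what a row does not reach only later rows make up. A row lasts 1/10 s, in which the tool goes at most 50 mm and 8.59 degrees, less where a joint would pass 70% of its speed; a pose out of reach is approached as far as the arm can. A call with a gripper value outside its range is refused whole. The fingers move at their own pace and stop on an object; "force" is the grip in N (left out, the last holds). Time passes only in rows, so rows that repeat a pose let the fingers close, or fill a call up. It gives the time, the measured TCP pose, the force, the opening and the grip force at its end, in the units of the state.
- monitor.observe(): the state, without advancing time (a new reading comes with each control period).
- read_camera(name): name is "side" or "top" or "wrist"; returns (picture, depth): 420x560x3 uint8, red, green, blue; 420x560 float32, m along the optical axis (not along the pixel's ray), 0 where there is no reading.
- get_calibration(name): a dict with "intrinsics" (3x3 intrinsics, pixels), "D" ([k1, k2, p1, p2, k3] as OpenCV has them; the pictures are not rectified), "origin" and "orientation" of the camera in the world; the wrist camera has in their place "hand_eye" (4x4, takes a point from camera to tool coordinates, whose origin is the TCP and whose axes are the flange's). Camera axes: x right, y up, looking along -z (the intrinsics and any distortion apply to the point x, -y, -z); pixel columns grow to the right and rows downward; lengths in m; the calibration is good to about 2 mm. A picture is of the moment at which its call begins: read the wrist's pose just before it. get_calibration takes no time and is no camera call.
- job.hand_in(): hands the job in; it is judged then, once.
The state is a dict: "time": time; "qpos": joint angles; "qvel": joint speeds; "joint_efforts": joint torques, N m; "tool_pos": TCP position; "tool_rot": TCP orientation; "contact_force": force on the tool from outside, world axes, zero at the start; "torque": the same for the moment, N m; "opening": finger opening in m; "grip_force": force on a finger pad.
Only numpy, scipy, OpenCV 4.12 (cv2) and the standard library are available. Lean on these libraries where they do the work, as an engineer would, in place of code of your own. Each camera call takes 0.05 s, during which the arm holds its last target. There are 200 camera calls.

## Task

Tidy the bar station: slide every rimming tin (do not lift them) up the ramp and over the lip until it sits flat on the deck of the steel tray, and slide every flat bar opener, bottle-opening end first, fully home into a slot of its own in the wooden block, handle sticking out. Put the black rubber stopper and the frosted glass cork from the zinc ledge into the open drawer and push the drawer fully shut. Leave the corkscrew, jigger, bottles, glasses and everything else where they stand.

Things in the scene. Friction and masses are not known exactly. Their poses are not given: they have to be found in the camera images.
- tray: stainless tray, 180 (x) x 230 mm (y), fixed, open to its -x. Origin: centre of underside, counter level. Along x (mm): ramp from 0 high at -90 to 8 high at -35; lip crest 8 high to -29; deck 4 high from -29 to +85. Rails 24 high at the back and, from -35 on, at the sides (inner faces y = +-110). A tin flat on the deck has its centre at x = +16 to +40; two fit side by side, e.g. y = +-55
- block: wooden block, fixed, 115 deep (x) x 182 wide (y) x 50 mm tall. Origin: centre of underside. Three flat horizontal slots open on its front (-x) face, each 38 wide, 10 high, 105 mm deep (solid end at x = +47.5), floor 22 mm above the counter, centres at y = -58, 0, +58 mm; a 14 mm groove in the top above each. An opener fully home leaves 55 mm of its handle end sticking out
- cab_drawer0 (a joint): opening of the drawer in the drawer unit, in m: 0 shut, starts 0.09 to 0.12 open towards the unit's -x; about 2 N pushes it, stays where left
- cab: drawer unit fixed to the counter, 220 deep (x) x 190 wide (y) mm, one narrow drawer opening to its -x. Origin: centre of its underside. Front of the shut drawer at x = -110 mm. Its zinc top (the ledge) is 86 mm above the counter and runs from x = -95 to +110 mm
- drawer_floor (a point): centre of the drawer's inner floor, moves with the drawer; 22 mm above the counter. Inside the drawer is 175 (x) x 148 mm (y), side walls 38 mm above the floor, front panel 15 mm thick and about 48 mm above the floor. Axes as the drawer unit
- cab_drawer0_handle (a point): the brass knob on the drawer front (28 mm diameter, end 43 mm out from the front; this point 35 mm out), 45 mm above the counter
- opener_yellow: yellow-handled flat bar opener (bar blade), 160 long x 30 mm wide, 0.09 kg, may be absent; lies on the counter before the block. Steel plate 5 mm thick with a moulded handle 11 mm thick over its last 50 mm, undersides flush; balances near its origin. Origin: centre of its underside; x runs from the handle end (-80 mm) to the bottle-opening end (+80 mm), the handle covering -80 to -30; z up
- opener_black: black-handled flat bar opener (bar blade), 160 long x 30 mm wide, 0.09 kg, may be absent; lies on the counter before the block. Steel plate 5 mm thick with a moulded handle 11 mm thick over its last 50 mm, undersides flush; balances near its origin. Origin: centre of its underside; x runs from the handle end (-80 mm) to the bottle-opening end (+80 mm), the handle covering -80 to -30; z up
- opener_red: red-handled flat bar opener (bar blade), 160 long x 30 mm wide, 0.09 kg, may be absent; lies on the counter before the block. Steel plate 5 mm thick with a moulded handle 11 mm thick over its last 50 mm, undersides flush; balances near its origin. Origin: centre of its underside; x runs from the handle end (-80 mm) to the bottle-opening end (+80 mm), the handle covering -80 to -30; z up
- opener_yellow_tip (a point): middle of the end edge at the bottle-opening end of this opener
- opener_black_tip (a point): middle of the end edge at the bottle-opening end of this opener
- opener_red_tip (a point): middle of the end edge at the bottle-opening end of this opener
- tin_green: green-lidded round rimming tin, 90 mm diameter (too wide for a gripper of 85 mm), 36 mm tall, smooth sides, 0.3 to 0.5 kg, may be absent. Origin: centre of its underside; z up. Starts on the counter in front of the tray's ramp
- tin_blue: blue-lidded round rimming tin, 90 mm diameter (too wide for a gripper of 85 mm), 36 mm tall, smooth sides, 0.3 to 0.5 kg, may be absent. Origin: centre of its underside; z up. Starts on the counter in front of the tray's ramp
- stopper: black rubber bottle stopper, 32 mm tall, tapering from 30 mm diameter at the top to 23 mm at the foot, 0.03 kg; stands on the zinc ledge. Origin: centre of its foot, z up
- glass_cork: frosted pale glass cork, 32 mm tall: head 30 mm diameter in the top 13 mm, stem 23 mm below, 0.04 kg; stands on its stem on the zinc ledge. Origin: centre of its foot, z up
- corkscrew: olive-wood corkscrew lying at the back of the zinc ledge, handle 80 x 22 x 20 mm with a worm 90 mm long along its y; leave alone. Origin: under the middle of the handle
- jigger: copper double jigger, 68 mm tall, 42 mm wide, at the back of the zinc ledge beside the corkscrew; leave alone. Origin: centre of its foot
- bitters: amber bitters bottle with a yellow cap, 48 mm wide, 135 mm tall, on the left of the counter; leave alone. Origin: centre of its foot
- mixing_glass: clear mixing glass, 92 mm wide, 130 mm tall, on the right of the counter; leave alone. Origin: centre of its foot
- shaker: steel cocktail shaker, 86 mm wide, 182 mm tall, at the back on the left; leave alone. Origin: centre of its foot
- coasters: stack of round cork coasters, 96 mm wide, 30 mm tall, at the back on the right; leave alone. Origin: centre of its underside
Not all that is in view belongs to the job. What is shaped like the opener_black but blue or pink is not meant.

How it is judged:
By the outcome, as a careful person would: the job done as asked, in the order asked, and still so for the second after the job is handed in, with the robot touching nothing.
Of opener_yellow, opener_black, opener_red only 2 to 3 are there at a start; the rules pass over those that are not, and their reading is None.
Of tin_green, tin_blue only 1 to 2 are there at a start; the rules pass over those that are not, and their reading is None.
At some moment in a run one of opener_yellow, opener_black, opener_red, tin_green, tin_blue may be knocked a few centimetres aside while the robot is not near it.
It also fails if it takes over 210 s, if anything falls off the work surface, if the arm or the gripper's body presses on something with over 40 N, if the wrist force passes 120 N, or if a joint passes its speed limit or range.

## Working session

There is one attempt and no reset: what is moved stays moved. The work goes in short steps, Python scripts to look and compute and a tool call to move; the robot and the scene stay as the last step left them, time stands still between calls to the robot, and variables do not carry over. Pictures are saved under pics/ and viewed, at most 14 in all, crops included, and the job is handed in when it is done.

Besides the shell and the picture viewer there is one more tool, called after ">>>" as name([rows], argument=value, ...), one row to a line, values as JSON. send_rows: Moves the arm, as the interface text tells. Its arguments: {"type":"object","properties":{"targets":{"type":"array"},"force":{"type":"number"}},"required":["targets"]}

```bash
mkdir -p pics; cat > h.py <<'E'
import numpy as np, cv2
from scipy.spatial.transform import Rotation as R
from cell import monitor, read_camera, get_calibration, job, robot
def pose():
    s=monitor.observe(); T=np.eye(4); T[:3,:3]=R.from_euler('xyz',s['tool_rot']).as_matrix(); T[:3,3]=s['tool_pos']; return T
def camT(name):
    c=get_calibration(name)
    if 'hand_eye' in c: return pose()@np.array(c['hand_eye'])
    T=np.eye(4); o=np.array(c['orientation'],float); T[:3,:3]=o if o.shape==(3,3) else R.from_euler('xyz',o).as_matrix(); T[:3,3]=c['origin']; return T
def shot(name):
    T=camT(name); p,d=read_camera(name); c=get_calibration(name)
    K=np.array(c['intrinsics'],float); D=np.array(c['D'],float)
    h,w=d.shape; u,v=np.meshgrid(np.arange(w),np.arange(h))
    n=cv2.undistortPoints(np.stack([u,v],-1).reshape(-1,1,2).astype(float),K,D).reshape(h,w,2)
    P=np.stack([n[...,0]*d,-n[...,1]*d,-d],-1)@T[:3,:3].T+T[:3,3]
    P[d==0]=np.nan
    return p,d,P
def save(p,f): cv2.imwrite('pics/'+f,p[...,::-1])
E
python3 - <<'E'
from h import *
s=monitor.observe();print(s['tool_pos'],s['tool_rot'],s['opening'],s['time'],robot.tcp_to_grasp)
for n in ['top','side']:
    c=get_calibration(n);print(n,c['origin'],c['orientation'])
    p,d,P=shot(n);save(p,n+'0.png');np.savez('%s0.npz'%n,p=p,P=P)
print(get_calibration('wrist')['hand_eye'])
E
```

```text
[0.21515776 0.4784598  0.22604779] [-3.14010403e+00 -2.45835913e-04  2.71885055e+00] 0.09198729329892526 0.0 -0.0188
top [0.32636242 0.00810791 1.49219666] [ 0.13370266  0.00609225 -1.591256  ]
side [ 0.22236259 -1.08174377  0.86620096] [ 0.96176471  0.01131508 -0.27328767]
[[-1.55477567e-04  9.64309821e-01  2.64776404e-01  7.05045401e-02]
 [ 9.99999915e-01  4.86784944e-05  4.09917206e-04  3.34908320e-04]
 [ 3.82398271e-04  2.64776445e-01 -9.64309747e-01 -1.57434824e-01]
 [ 0.00000000e+00  0.00000000e+00  0.00000000e+00  1.00000000e+00]]
```

View pics/top0.png

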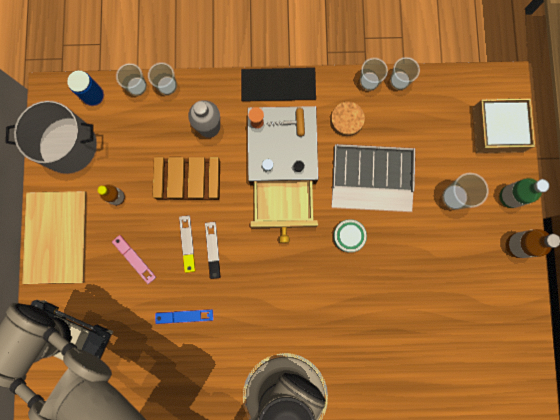

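View pics/side0.png

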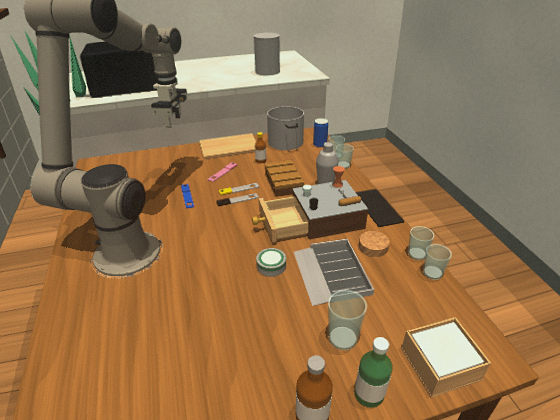

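The top view shows the green tin at (350,236), with the tray at (373,178). The yellow opener is at (187,244) and the black one at (212,250), with the block at (187,178). The cork is at (267,165), the stopper at (299,167) and the drawer at (284,203). The pink (133,259) and blue (184,317) decoys are not meant, and I see no red opener or blue tin.

```bash
cat > m.py <<'E'
from h import *
def rect(P,m):
    q=P[m][:,:2].astype(np.float32); (c,s,a)=cv2.minAreaRect(q)
    return np.round(c,4),np.round(s,4),round(a,1),np.round(np.nanmedian(P[m][:,2]),4),len(q)
def box(P,u0,v0,u1,v1):
    m=np.zeros(P.shape[:2],bool); m[v0:v1,u0:u1]=1; return m
E
python3 - <<'E'
from m import *
z=np.load('top0.npz');p=z['p'];P=z['P'];Z=P[...,2]
hsv=cv2.cvtColor(p,cv2.COLOR_RGB2HSV)
bx=lambda *a:box(P,*a)
print('counter',np.nanmedian(Z[330:360,420:500]))
print('block',rect(P,bx(145,150,228,206)&(Z>.042)&(Z<.056)))
print('cabtop',rect(P,bx(240,100,325,190)&(Z>.08)&(Z<.093)))
print('drawer front',rect(P,bx(240,205,325,235)&(Z>.062)&(Z<.08)))
print('drawer floor',rect(P,bx(240,180,325,225)&(Z>.015)&(Z<.03)))
print('knob',rect(P,bx(270,226,300,246)&(Z>.03)))
print('trayrails',rect(P,bx(325,140,420,215)&(Z>.018)&(Z<.03)))
print('tin',rect(P,bx(325,215,375,260)&(Z>.03)&(Z<.042)))
print('cork',rect(P,bx(257,155,277,175)&(Z>.108)&(Z<.125)))
print('stopper',rect(P,bx(289,157,309,177)&(Z>.108)&(Z<.125)))
g=hsv[...,1]
for n,b in (('yel',(175,210,198,275)),('blk',(202,218,224,282))):
    m=bx(*b)&(Z>.0035); print(n,rect(P,m)); 
    m2=bx(*b)&(Z>.0085); print(n,'handle',rect(P,m2))
for n,f in (('yel',(hsv[...,0]>25)&(hsv[...,0]<35)&(g>150)&bx(175,250,198,275)),('blk',(hsv[...,2]<60)&bx(202,250,224,282)),
   ('ysteel',(g<60)&(hsv[...,2]>120)&bx(175,210,198,260)),('bsteel',(g<60)&(hsv[...,2]>120)&bx(202,218,224,265))):
    print(n,rect(P,f))
E
```

```text
counter -0.00025605026365982386
block (array([0.6082, 0.2647]), array([0.1841, 0.1153]), 88.5, np.float64(0.0488), 2012)
cabtop (array([ 0.6915, -0.0089]), array([0.1899, 0.207 ]), 89.7, np.float64(0.0854), 4157)
drawer front (array([ 0.4902, -0.0082]), array([0.1828, 0.0586]), 88.1, np.float64(0.0683), 415)
drawer floor (array([ 0.5439, -0.0073]), array([0.1844, 0.1101]), 89.2, np.float64(0.0215), 1952)
knob (array([ 0.4424, -0.0106]), array([0.0799, 0.0436]), 89.8, np.float64(0.0525), 139)
trayrails (array([ 0.6312, -0.2696]), array([0.231 , 0.1251]), 85.9, np.float64(0.0232), 291)
tin (array([ 0.4366, -0.1912]), array([0.0892, 0.0892]), 51.0, np.float64(0.036), 779)
cork (array([0.6252, 0.0334]), array([0.0269, 0.0283]), 88.8, np.float64(0.1171), 98)
stopper (array([ 0.6197, -0.0508]), array([0.0287, 0.0279]), 12.0, np.float64(0.1178), 97)
yel (array([0.4282, 0.269 ]), array([0.1792, 0.0636]), 0.1, np.float64(0.0067), 478)
yel handle (array([0.4257, 0.2608]), array([0.1583, 0.0415]), 5.7, np.float64(0.0112), 147)
blk (array([0.4048, 0.1941]), array([0.0598, 0.1753]), 89.7, np.float64(0.0071), 491)
blk handle (array([0.4063, 0.1932]), array([0.045, 0.162]), 86.6, np.float64(0.011), 182)
yel (array([0.3691, 0.2612]), array([0.0479, 0.0292]), 5.9, np.float64(0.0099), 167)
blk (array([0.3494, 0.1891]), array([0.0459, 0.0284]), 6.0, np.float64(0.0107), 154)
ysteel (array([0.4497, 0.2697]), array([0.1086, 0.0283]), 9.4, np.float64(0.004), 346)
bsteel (array([0.4289, 0.1967]), array([0.1106, 0.0302]), 4.4, np.float64(0.0046), 354)
```

```bash
cat > plan.py <<'E'
from h import *
def plan(*wps):
    "wps: (x,y,z,yaw_deg); prints cm shifts in tool axes of the previous pose, spin deg"
    s=monitor.observe(); p=np.array(s['tool_pos']); rr=np.array(s['tool_rot']); A=R.from_euler('xyz',rr).as_matrix()
    print('now',np.round(p,4),'yaw',round(np.degrees(rr[2]),2),'t',s['time'],'F',np.round(s['contact_force'],1),'open',round(s['opening'],4),'grip',round(s['grip_force'],1))
    yaw=np.degrees(rr[2])
    for x,y,z,w in wps:
        d=A.T@(np.array([x,y,z])-p); sp=(yaw-w+180)%360-180
        print(np.round(d*100,2),'spin',round(sp,2))
        p=np.array([x,y,z]);yaw=w;A=R.from_euler('xyz',[np.pi,0,np.radians(w)]).as_matrix()
E
python3 -c "
from plan import *
plan((.42,.2,.2,169.1),(.348,-.174,.2,169.1),(.348,-.174,.014,169.1))"
```

```text
now [0.2152 0.4785 0.2261] yaw 155.78 t 0.1 F [ 0.  -0.1 -0.3] open 0.0918 grip 0.0
[-30.1  -16.99   2.63] spin -13.32
[ -0.   -38.09  -0.  ] spin 0.0
[ 0.  -0.  18.6] spin 0.0
```

>>> send_rows([
  {"translation": [-4.5,-2.5,0.4],"spin": -2.5,"jaw": 0.54},
  {"translation": [-9,-5,0.8],"spin": -5,"jaw": 0.54},
  {"translation": [-13,-7.5,1.2],"spin": -8,"jaw": 0.54},
  {"translation": [-17,-10,1.6],"spin": -10.5,"jaw": 0.54},
  {"translation": [-21,-12,2],"spin": -13.3,"jaw": 0.54},
])

```text
time: 0.6
tool_pos: [0.358, 0.2812, 0.2064]
tool_rot: [-3.141, -0.0, 2.953]
contact_force: [1.3, 0.3, -0.8]
opening: 0.0566
grip_force: 0.0
```

>>> send_rows([
  {"translation": [0,-4.5,0],"spin": 0,"jaw": 0.54},
  {"translation": [0,-9,0],"spin": 0,"jaw": 0.54},
  {"translation": [0,-13.5,0],"spin": 0,"jaw": 0.54},
  {"translation": [0,-18,0],"spin": 0,"jaw": 0.54},
  {"translation": [0,-22,0],"spin": 0,"jaw": 0.54},
])

```text
time: 1.1
tool_pos: [0.315, 0.0656, 0.2066]
tool_rot: [-3.141, -0.0, 2.951]
contact_force: [-0.1, -0.2, 0.8]
opening: 0.0495
grip_force: 0.0
```

```bash
python3 -c "
from plan import *
plan((.348,-.174,.15,169.1),(.348,-.174,.014,169.1))"
```

```text
now [0.315  0.0656 0.2066] yaw 169.09 t 1.1 F [-0.1 -0.2  0.8] open 0.0495 grip 0.0
[ -7.78 -22.9    5.66] spin -0.01
[ 0.  -0.  13.6] spin 0.0
```

>>> send_rows([
  {"translation": [-1.6,-4.6,1],"spin": 0,"jaw": 0.54},
  {"translation": [-3.2,-9.2,2],"spin": 0,"jaw": 0.54},
  {"translation": [-4.7,-13.8,3],"spin": 0,"jaw": 0.54},
  {"translation": [-6.2,-18.4,4],"spin": 0,"jaw": 0.54},
  {"translation": [-7.8,-22.9,5],"spin": 0,"jaw": 0.54},
])

```text
time: 1.6
tool_pos: [0.3487, -0.1745, 0.1563]
tool_rot: [3.141, 0.0, 2.95]
contact_force: [1.2, 1.4, 0.9]
opening: 0.0491
grip_force: 0.0
```

>>> send_rows([
  {"translation": [0,0,4],"spin": 0,"jaw": 0.54},
  {"translation": [0,0,8],"spin": 0,"jaw": 0.54},
  {"translation": [0,0,11],"spin": 0,"jaw": 0.54},
  {"translation": [0,0,13],"spin": 0,"jaw": 0.54},
  {"translation": [0,0,14.2],"spin": 0,"jaw": 0.54},
])

```text
time: 2.1
tool_pos: [0.3482, -0.1718, 0.0129]
tool_rot: [3.14, -0.003, 2.951]
contact_force: [0.5, 0.4, 0.3]
opening: 0.0496
grip_force: 0.0
```

```bash
cat > tin.py <<'E'
from m import *
def tin():
    p,d,P=shot('top');Z=P[...,2];hsv=cv2.cvtColor(p,cv2.COLOR_RGB2HSV)
    q=(hsv[...,0]>60)&(hsv[...,0]<95)&(hsv[...,1]>60)&box(P,320,130,425,290)&(Z<.08)
    (c,s,a)=cv2.minAreaRect(P[q][:,:2].astype(np.float32))
    a=np.radians(-4.1);dx=np.array(c)-[.6038,-.2676]
    # lid-plane tilt
    mm=np.linalg.norm(P[...,:2]-np.array(c),axis=-1)<.036
    X=P[mm&(Z>.02)&(Z<.07)];k=np.linalg.lstsq(np.c_[X[:,:2]-c,np.ones(len(X))],X[:,2],rcond=None)[0]
    print('tin',np.round(c,4),np.round(s,3),'local',np.round([dx@[np.cos(a),np.sin(a)],dx@[-np.sin(a),np.cos(a)]],4),'topz/tilt',np.round(k,4))
    return p
E
python3 -c "
from plan import *
from tin import *
plan((.348,-.174,.014,169.1));tin()"
```

```text
now [ 0.3482 -0.1718  0.0129] yaw 169.06 t 2.1 F [0.5 0.4 0.3] open 0.0496 grip 0.0
[-0.02 -0.22 -0.11] spin -0.04
tin [ 0.4453 -0.1874] [0.051 0.081] local [-0.1639  0.0687] topz/tilt [-0.0176 -0.0139  0.0365]
```

>>> send_rows([
  {"translation": [-1.6,0,-0.2],"spin": 0,"jaw": 0.54},
  {"translation": [-3.2,0,-0.2],"spin": 0,"jaw": 0.54},
  {"translation": [-4.8,0,-0.2],"spin": 0,"jaw": 0.54},
  {"translation": [-6.4,0,-0.2],"spin": 0,"jaw": 0.54},
  {"translation": [-8,0,-0.2],"spin": 0,"jaw": 0.54},
])

```text
time: 2.65
tool_pos: [0.4275, -0.1872, 0.0169]
tool_rot: [3.141, -0.002, 2.951]
contact_force: [-2.9, -0.1, 0.8]
opening: 0.0496
grip_force: 1.5
```

>>> send_rows([
  {"translation": [-1.4,0,0],"spin": 0,"jaw": 0.54},
  {"translation": [-2.8,0,0],"spin": 0,"jaw": 0.54},
  {"translation": [-4.2,0,0],"spin": 0,"jaw": 0.54},
  {"translation": [-5.6,0,0],"spin": 0,"jaw": 0.54},
  {"translation": [-7,0,0],"spin": 0,"jaw": 0.54},
])

```text
time: 3.15
tool_pos: [0.4958, -0.2004, 0.017]
tool_rot: [3.141, -0.003, 2.951]
contact_force: [-4.9, 0.3, 2.8]
opening: 0.0495
grip_force: 2.4
```

```bash
python3 -c "
from plan import *
from tin import *
plan((.588,-.221,.014,169.1));save(tin(),'t1.png')"
```

```text
now [ 0.4958 -0.2004  0.017 ] yaw 169.09 t 3.15 F [-4.9  0.3  2.8] open 0.0495 grip 2.4
[-9.45 -0.27  0.27] spin -0.01
tin [0. 0.] [0. 0.] local [-0.6214  0.2237] topz/tilt [0. 0. 0.]
```

>>> send_rows([
  {"translation": [-1.1,0,0],"spin": 0,"jaw": 0.54},
  {"translation": [-2.2,0,0],"spin": 0,"jaw": 0.54},
  {"translation": [-3.3,0,0],"spin": 0,"jaw": 0.54},
  {"translation": [-4.4,-0.1,0],"spin": 0,"jaw": 0.54},
  {"translation": [-5.5,-0.1,0],"spin": 0,"jaw": 0.54},
])

```text
time: 3.7
tool_pos: [0.5497, -0.2121, 0.0169]
tool_rot: [3.141, -0.001, 2.951]
contact_force: [-1.2, 0.5, -1.2]
opening: 0.0497
grip_force: 0.7
```

>>> send_rows([
  {"translation": [-0.9,0,0],"spin": 0,"jaw": 0.54},
  {"translation": [-1.8,0,0],"spin": 0,"jaw": 0.54},
  {"translation": [-2.7,-0.1,0],"spin": 0,"jaw": 0.54},
  {"translation": [-3.6,-0.1,0],"spin": 0,"jaw": 0.54},
  {"translation": [-4,-0.2,0],"spin": 0,"jaw": 0.54},
])

```text
time: 4.2
tool_pos: [0.5901, -0.2219, 0.0167]
tool_rot: [3.142, 0.001, 2.951]
contact_force: [-1.1, 0.2, -0.1]
opening: 0.0499
grip_force: 1.0
```

```bash
python3 -c "
from plan import *
from tin import *
plan((.588,-.221,.014,169.1));
p,d,P=shot('side');Z=P[...,2];hsv=cv2.cvtColor(p,cv2.COLOR_RGB2HSV)
q=(hsv[...,0]>60)&(hsv[...,0]<95)&(hsv[...,1]>60)&(np.abs(P[...,0]-.62)<.08)&(np.abs(P[...,1]+.23)<.08)&(Z<.08)
print(rect(P,q), np.nanpercentile(P[q],[5,95],axis=0))
save(p[180:330,200:420],'t2.png')
"
```

```text
now [ 0.5901 -0.2219  0.0167] yaw 169.09 t 4.2 F [-1.1  0.2 -0.1] open 0.0499 grip 1.0
[0.22 0.05 0.27] spin -0.01
(array([ 0.6479, -0.2478]), array([0.0862, 0.0527]), 47.7, np.float64(0.0386), 72) [[ 0.61199645 -0.27717999  0.02844874]
 [ 0.6723247  -0.20776754  0.04130853]]
```

>>> send_rows([
  {"translation": [2,0,0],"spin": 0,"jaw": 0.54},
  {"translation": [4,0,-1],"spin": 0,"jaw": 0.54},
  {"translation": [7,0,-5],"spin": 0,"jaw": 0.54},
  {"translation": [10,0,-10],"spin": 0,"jaw": 0.8},
  {"translation": [13,2,-14],"spin": 0,"jaw": 0.8},
])

```text
time: 4.75
tool_pos: [0.4704, -0.1836, 0.1497]
tool_rot: [-3.141, 0.002, 2.949]
contact_force: [0.8, 0.4, 0.8]
opening: 0.0612
grip_force: 0.0
```

```bash
python3 -c "
from plan import *
from tin import *
plan((.40,.0,.18,169.1));
save(tin(),'t3.png')
p,d,P=shot('top');Z=P[...,2];print(rect(P,box(P,320,130,425,290)&(Z>.034)&(Z<.045)))
"
```

```text
now [ 0.4704 -0.1836  0.1497] yaw 168.97 t 4.75 F [0.8 0.4 0.8] open 0.0612 grip 0.0
[10.41 16.68 -3.07] spin -0.13
tin [ 0.6415 -0.2291] [0.083 0.06 ] local [0.0348 0.0411] topz/tilt [-0.0056 -0.0148  0.0401]
(array([ 0.6698, -0.2307]), array([0.1339, 0.0892]), 2.2, np.float64(0.0399), 578)
```

>>> send_rows([
  {"translation": [1,4.5,-1.5],"spin": -2,"jaw": 0.8},
  {"translation": [2.5,9,-3.5],"spin": -5,"jaw": 0.8},
  {"translation": [4.5,13.5,-5.5],"spin": -8,"jaw": 0.8},
  {"translation": [7,17.5,-7.5],"spin": -11,"jaw": 0.8},
  {"translation": [9,21.5,-9],"spin": -13,"jaw": 0.8},
])

```text
time: 5.35
tool_pos: [0.4239, 0.0444, 0.2376]
tool_rot: [-3.142, 0.001, -3.104]
contact_force: [1.2, 0.2, 1.0]
opening: 0.0737
grip_force: 0.0
```

```bash
python3 -c "
from plan import *
from tin import *
plan((.40,.23,.25,-178));tin()"
```

```text
now [0.4239 0.0444 0.2376] yaw -177.84 t 5.35 F [1.2 0.2 1. ] open 0.0737 grip 0.0
[ 1.68 18.64 -1.24] spin 0.16
tin [ 0.6336 -0.2294] [0.073 0.082] local [0.027  0.0402] topz/tilt [0.015  0.0182 0.0406]
```

>>> send_rows([
  {"translation": [0.4,4,-0.3],"spin": 0,"jaw": 0.8},
  {"translation": [0.8,8,-0.6],"spin": 0,"jaw": 0.8},
  {"translation": [1.2,12,-0.9],"spin": 0,"jaw": 0.8},
  {"translation": [1.5,16,-1.2],"spin": 0,"jaw": 0.8},
  {"translation": [1.7,18.6,-1.2],"spin": 0,"jaw": 0.8},
])

```text
time: 5.9
tool_pos: [0.4004, 0.2308, 0.249]
tool_rot: [3.141, 0.001, -3.104]
contact_force: [-0.2, -0.7, 0.2]
opening: 0.0733
grip_force: 0.0
```

>>> send_rows([
  {"translation": [0,0,0],"spin": 0,"jaw": 0.7},
  {"translation": [0,0,0],"spin": 0,"jaw": 0.7},
  {"translation": [0,0,0],"spin": 0,"jaw": 0.7},
  {"translation": [0,0,0],"spin": 0,"jaw": 0.7},
  {"translation": [0,0,0],"spin": 0,"jaw": 0.7},
])

```text
time: 6.4
tool_pos: [0.4007, 0.2274, 0.2489]
tool_rot: [3.142, 0.0, -3.107]
contact_force: [-0.0, -0.4, 0.8]
opening: 0.0641
grip_force: 0.0
```

```bash
python3 -c "
from plan import *
from m import *
plan()
p,d,P=shot('wrist');save(p,'w1.png');np.savez('w1.npz',p=p,P=P)
q=np.load('top0.npz')['P'];Z=q[...,2]
print('bitters',rect(q,box(q,95,175,130,210)&(Z>.03)))
"
```

```text
now [0.4007 0.2274 0.2489] yaw -178.01 t 6.4 F [-0.  -0.4  0.8] open 0.0641 grip 0.0
bitters (array([0.5607, 0.4651]), array([0.0403, 0.0472]), 70.5, np.float64(0.0879), 354)
```

View pics/w1.png

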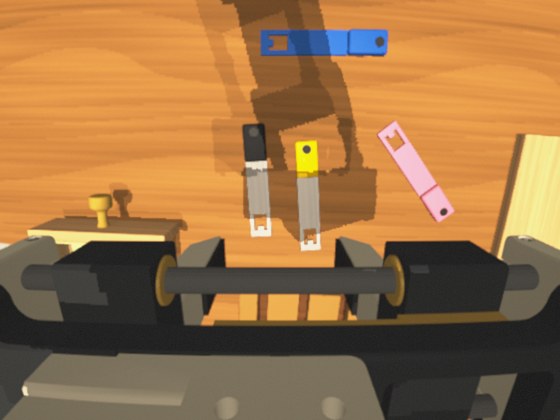

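The wrist view shows the black-handled opener at (256,180), handle at (254,142), and the yellow-handled one at (308,195), handle at (307,158). The blue (325,42) and pink (415,170) decoys are far away. The block is hidden behind the hand.

```bash
cat > op.py <<'E'
from m import *
def op(P,p,hm,region,name):
    hsv=cv2.cvtColor(p,cv2.COLOR_RGB2HSV);Z=P[...,2]
    h=rect(P,hm(hsv)&region&(Z<.03)); st=rect(P,region&(hsv[...,1]<70)&(hsv[...,2]>90)&(Z>.002)&(Z<.03))
    d=st[0]-h[0]; a=np.degrees(np.arctan2(d[1],d[0]));
    print(name,'handle',h,'steel',st,'dist',round(float(np.hypot(*d)),4),'ang',round(a,2))
yel=lambda h:(h[...,0]>24)&(h[...,0]<36)&(h[...,1]>170)
blk=lambda h:(h[...,2]<60)
E
python3 -c "
from op import *
z=np.load('w1.npz');p=z['p'];P=z['P']
op(P,p,yel,box(P,285,132,330,255),'yel')
op(P,p,blk,box(P,240,120,274,240)&(P[...,2]>.004),'blk')
print(np.nanmedian(P[80:110,150:190,2]))
p,d,P=shot('top');save(p,'t4.png')
# slots: grooves
z=np.load('top0.npz');P=z['P'];Z=P[...,2]
g=box(P,145,150,228,206)
v=[178,172,186]
for r in v: print(r,[(u,round(P[r,u,1],3),round(Z[r,u],3)) for u in range(150,225) if Z[r,u]<.045])
"
```

```text
yel handle (array([0.3667, 0.2626]), array([0.0416, 0.0287]), 3.1, np.float64(0.0103), 575) steel (array([0.428 , 0.2687]), array([0.1521, 0.0292]), 6.1, np.float64(0.0043), 1274) dist 0.0616 ang 5.68
blk handle (array([0.3499, 0.1926]), array([0.0467, 0.0265]), 4.2, np.float64(0.0102), 197) steel (array([0.4078, 0.1965]), array([0.1532, 0.0291]), 4.9, np.float64(0.0047), 987) dist 0.058 ang 3.85
-0.00044954633968674607
178 [(150, np.float64(0.376), np.float64(-0.004)), (151, np.float64(0.373), np.float64(-0.003)), (152, np.float64(0.371), np.float64(-0.006)), (155, np.float64(0.35), np.float64(0.045)), (162, np.float64(0.33), np.float64(0.043)), (163, np.float64(0.33), np.float64(0.034)), (164, np.float64(0.33), np.float64(0.021)), (165, np.float64(0.328), np.float64(0.016)), (166, np.float64(0.324), np.float64(0.022)), (178, np.float64(0.285), np.float64(0.044)), (183, np.float64(0.271), np.float64(0.043)), (184, np.float64(0.272), np.float64(0.023)), (185, np.float64(0.269), np.float64(0.022)), (186, np.float64(0.267), np.float64(0.019)), (187, np.float64(0.264), np.float64(0.021)
[... 2504 characters left out ...]
.27), np.float64(0.021)), (186, np.float64(0.266), np.float64(0.024)), (187, np.float64(0.263), np.float64(0.024)), (204, np.float64(0.216), np.float64(0.018)), (205, np.float64(0.212), np.float64(0.023)), (206, np.float64(0.21), np.float64(0.019)), (207, np.float64(0.207), np.float64(0.016)), (208, np.float64(0.204), np.float64(0.024)), (217, np.float64(0.176), np.float64(0.044)), (218, np.float64(0.174), np.float64(0.035)), (219, np.float64(0.174), np.float64(0.012)), (220, np.float64(0.173), np.float64(-0.005)), (221, np.float64(0.169), np.float64(0.006)), (222, np.float64(0.166), np.float64(0.001)), (223, np.float64(0.164), np.float64(-0.002)), (224, np.float64(0.16), np.float64(0.003))]
```

```bash
python3 -c "
from plan import *
plan((.3600,.1918,.08,-175.3),(.36,.1918,.003,-175.3))"
```

```text
now [0.4006 0.2277 0.2489] yaw -177.99 t 6.5 F [-0.3 -0.1  0.3] open 0.0644 grip 0.0
[ 4.19 -3.45 16.89] spin -2.69
[ 0.  -0.   7.7] spin 0.0
```

>>> send_rows([
  {"translation": [1,-0.8,4],"spin": -1,"jaw": 0.5},
  {"translation": [2,-1.6,8],"spin": -2,"jaw": 0.5},
  {"translation": [3,-2.4,12],"spin": -2.7,"jaw": 0.5},
  {"translation": [4.2,-3.4,15.5],"spin": -2.7,"jaw": 0.5},
  {"translation": [4.2,-3.4,16.9],"spin": -2.7,"jaw": 0.5},
])

```text
time: 7.0
tool_pos: [0.3563, 0.1911, 0.0773]
tool_rot: [-3.14, -0.006, -3.059]
contact_force: [-0.4, 0.3, -0.4]
opening: 0.0461
grip_force: 0.0
```

>>> send_rows([
  {"translation": [0,0,2],"spin": 0,"jaw": 0.5},
  {"translation": [0,0,3.5],"spin": 0,"jaw": 0.5},
  {"translation": [0,0,5],"spin": 0,"jaw": 0.5},
  {"translation": [0,0,6],"spin": 0,"jaw": 0.5},
  {"translation": [0,0,6],"spin": 0,"jaw": 0.5},
])

```text
time: 7.5
tool_pos: [0.3591, 0.1924, 0.019]
tool_rot: [-3.141, -0.002, -3.059]
contact_force: [-0.5, 0.2, -0.8]
opening: 0.0461
grip_force: 0.0
```

```bash
python3 -c "
from plan import *
from op import *
plan((.36,.1918,.003,-175.3))
p,d,P=shot('wrist');save(p,'w2.png')
print(rect(P,box(P,150,0,400,250)&(P[...,2]>.003)&(P[...,2]<.02)&(abs(P[...,1]-.195)<.03)&(abs(P[...,0]-.40)<.1)))
"
```

```text
now [0.3591 0.1924 0.019 ] yaw -175.24 t 7.5 F [-0.5  0.2 -0.8] open 0.0461 grip 0.0
[-0.08 -0.07  1.6 ] spin 0.06
(array([0.3431, 0.1913]), array([0.0369, 0.0529]), 3.7, np.float64(0.0103), 2924)
```

View pics/w2.png

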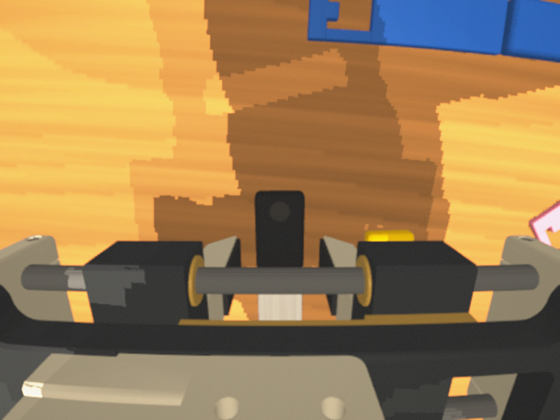

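The black handle (280,228) is centred between the fingers, and yellow (390,235) clears the right finger by about 11 mm.

>>> send_rows([
  {"translation": [0,0,0.8],"spin": 0,"jaw": 0.5},
  {"translation": [0,0,1.6],"spin": 0,"jaw": 0.5},
  {"translation": [0,0,1.6],"spin": 0,"jaw": 0.5},
  {"translation": [0,0,1.6],"spin": 0,"jaw": 0.25},
  {"translation": [0,0,1.6],"spin": 0,"jaw": 0.2},
], force=40)

```text
time: 8.05
tool_pos: [0.3598, 0.1928, 0.004]
tool_rot: [3.141, 0.0, -3.058]
contact_force: [-0.7, -0.4, -0.2]
opening: 0.0343
grip_force: 0.0
```

>>> send_rows([
  {"translation": [0,0,0],"spin": 0,"jaw": 0.2},
  {"translation": [0,0,0],"spin": 0,"jaw": 0.2},
  {"translation": [0,0,0],"spin": 0,"jaw": 0.2},
  {"translation": [0,0,-0.5],"spin": 0,"jaw": 0.2},
  {"translation": [0,0,-1],"spin": 0,"jaw": 0.2},
])

```text
time: 8.55
tool_pos: [0.3594, 0.1927, 0.0141]
tool_rot: [-3.142, -0.001, -3.058]
contact_force: [-0.6, -0.2, -1.3]
opening: 0.0296
grip_force: 40.0
```

```bash
python3 -c "
from plan import *
plan((.404,.2131,.0295,178.7))"
```

```text
now [0.3594 0.1927 0.0141] yaw -175.22 t 8.55 F [-0.6 -0.2 -1.3] open 0.0296 grip 40.0
[-4.61  1.66 -1.54] spin 6.08
```

>>> send_rows([
  {"translation": [-0.5,0.2,-1.5],"spin": 1,"jaw": 0.2},
  {"translation": [-1.5,0.5,-1.5],"spin": 3,"jaw": 0.2},
  {"translation": [-3,1,-1.5],"spin": 5,"jaw": 0.2},
  {"translation": [-4.2,1.5,-1.5],"spin": 6.1,"jaw": 0.2},
  {"translation": [-4.6,1.7,-1.5],"spin": 6.1,"jaw": 0.2},
])

```text
time: 9.05
tool_pos: [0.4053, 0.214, 0.0294]
tool_rot: [3.141, 0.002, 3.118]
contact_force: [0.7, 0.7, -1.4]
opening: 0.029
grip_force: 40.0
```

```bash
python3 -c "
from plan import *
from op import *
plan((.404,.2131,.0285,178.7))
p,d,P=shot('top');np.savez('t5.npz',p=p,P=P)
q,d2,Q=shot('side');np.savez('s5.npz',p=q,P=Q)
c1=cv2.resize(p[140:290,130:260],None,fx=3,fy=3,interpolation=cv2.INTER_CUBIC)
c2=cv2.resize(q[130:230,180:340],None,fx=2.5,fy=4.5,interpolation=cv2.INTER_CUBIC)
save(np.hstack([c1,c2]),'c5.png')
"
```

```text
now [0.4053 0.214  0.0294] yaw 178.66 t 9.05 F [ 0.7  0.7 -1.4] open 0.029 grip 40.0
[ 0.13 -0.09  0.09] spin -0.04
```

View pics/c5.png

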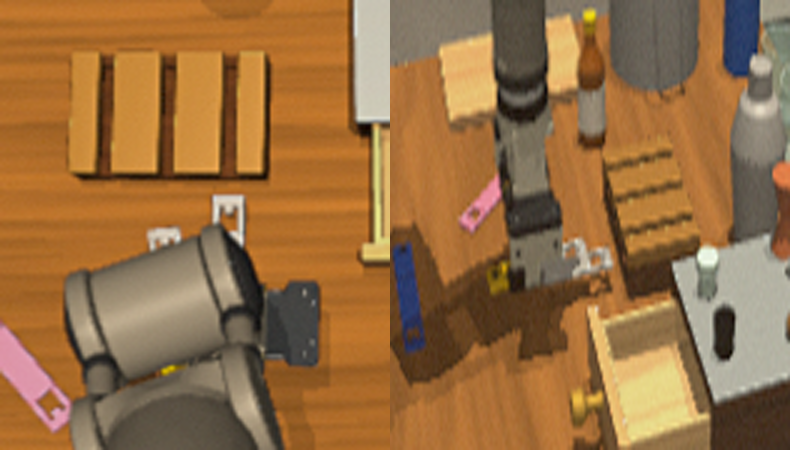

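The opener tip is at crop (228,197), about in line with the right groove at (229,115). I'll check it in metres.

```bash
python3 -c "
from op import *
z=np.load('t5.npz');P=z['P'];p=z['p'];Z=P[...,2]
m=box(P,198,200,216,217)&(Z>.012)&(Z<.06);print('tip',rect(P,m),np.nanpercentile(P[m],[3,97],axis=0).round(4))
m=box(P,145,150,228,206)&(Z>.042)&(Z<.056)
print('block',rect(P,m))
for x in (.56,.60,.65):
    g=m.copy()*0>0; g=box(P,195,150,215,206)&(abs(P[...,0]-x)<.006)&(Z<.034)&(Z>.01); print(x,np.nanpercentile(P[g],[5,50,95],axis=0).round(4)[:,1],g.sum())
"
```

```text
tip (array([0.5148, 0.2091]), array([0.0293, 0.0323]), 87.5, np.float64(0.028), 80) [[0.5019 0.1949 0.0237]
 [0.5304 0.2231 0.0344]]
block (array([0.6083, 0.2644]), array([0.1839, 0.1151]), 88.6, np.float64(0.0489), 2010)
0.56 [0.2065 0.2099 0.216 ] 17
0.6 [0.2037 0.2097 0.2147] 19
0.65 [0.2034 0.2083 0.2129] 18
```

>>> send_rows([
  {"translation": [-1,0.05,0],"spin": 0,"jaw": 0.2},
  {"translation": [-2,0.05,0],"spin": 0,"jaw": 0.2},
  {"translation": [-3,0.05,0],"spin": 0,"jaw": 0.2},
  {"translation": [-4,0.05,0],"spin": 0,"jaw": 0.2},
  {"translation": [-5,0.05,0],"spin": 0,"jaw": 0.2},
])

```text
time: 9.65
tool_pos: [0.455, 0.2128, 0.0288]
tool_rot: [3.142, 0.0, 3.118]
contact_force: [-0.3, -0.1, -1.6]
opening: 0.0294
grip_force: 40.0
```

>>> send_rows([
  {"translation": [-1.2,0,0],"spin": 0,"jaw": 0.2},
  {"translation": [-2.4,0,0],"spin": 0,"jaw": 0.2},
  {"translation": [-3.6,0,0],"spin": 0,"jaw": 0.2},
  {"translation": [-4.8,0,0],"spin": 0,"jaw": 0.2},
  {"translation": [-6,0,0],"spin": 0,"jaw": 0.2},
])

```text
time: 10.15
tool_pos: [0.515, 0.2113, 0.0287]
tool_rot: [3.142, -0.0, 3.118]
contact_force: [-0.5, 0.3, -1.6]
opening: 0.0293
grip_force: 40.0
```

>>> send_rows([
  {"translation": [-0.4,0,0],"spin": 0,"jaw": 0.2},
  {"translation": [-0.7,0,0],"spin": 0,"jaw": 0.2},
  {"translation": [-1,0,0],"spin": 0,"jaw": 0.2},
  {"translation": [-1.2,0,0],"spin": 0,"jaw": 0.2},
  {"translation": [-1.4,0,0],"spin": 0,"jaw": 0.2},
])

```text
time: 10.65
tool_pos: [0.5279, 0.2112, 0.0289]
tool_rot: [3.142, -0.0, 3.119]
contact_force: [-0.4, 0.2, -0.7]
opening: 0.0296
grip_force: 40.0
```

Not at the end yet; I'll push further in small steps until contact.

>>> send_rows([
  {"translation": [-0.1,0,0],"spin": 0,"jaw": 0.2},
  {"translation": [-0.2,0,0],"spin": 0,"jaw": 0.2},
  {"translation": [-0.3,0,0],"spin": 0,"jaw": 0.2},
  {"translation": [-0.3,0,0],"spin": 0,"jaw": 0.2},
  {"translation": [-0.3,0,0],"spin": 0,"jaw": 0.2},
])

```text
time: 11.15
tool_pos: [0.5291, 0.2111, 0.0283]
tool_rot: [-3.141, -0.004, 3.119]
contact_force: [-5.8, 0.5, -0.1]
opening: 0.0297
grip_force: 40.0
```

>>> send_rows([
  {"translation": [-0.1,0,0],"spin": 0,"jaw": 0.2},
  {"translation": [-0.2,0,0],"spin": 0,"jaw": 0.2},
  {"translation": [-0.3,0,0],"spin": 0,"jaw": 0.2},
  {"translation": [-0.3,0,0],"spin": 0,"jaw": 0.2},
  {"translation": [-0.3,0,0],"spin": 0,"jaw": 0.2},
])

```text
time: 11.65
tool_pos: [0.5292, 0.211, 0.0274]
tool_rot: [-3.14, -0.01, 3.119]
contact_force: [-12.1, 1.2, 1.4]
opening: 0.0291
grip_force: 40.0
```

>>> send_rows([
  {"translation": [0.4,0,0],"spin": 0,"jaw": 0.2},
  {"translation": [0.5,0,0.15],"spin": 0,"jaw": 0.2},
  {"translation": [0.5,0,0.15],"spin": 0,"jaw": 0.45},
  {"translation": [0.5,0,0.15],"spin": 0,"jaw": 0.45},
  {"translation": [0.5,0,0.15],"spin": 0,"jaw": 0.45},
])

```text
time: 12.15
tool_pos: [0.5297, 0.2112, 0.0277]
tool_rot: [3.141, 0.001, 3.118]
contact_force: [-0.1, -0.5, -0.0]
opening: 0.041
grip_force: 0.0
```

>>> send_rows([
  {"translation": [0,0,-1],"spin": 0,"jaw": 0.45},
  {"translation": [0,0,-3],"spin": 0,"jaw": 0.45},
  {"translation": [0,0,-6],"spin": 0,"jaw": 0.45},
  {"translation": [4,0,-10],"spin": 0,"jaw": 0.5},
  {"translation": [8,0,-12],"spin": 0,"jaw": 0.5},
])

```text
time: 12.65
tool_pos: [0.4511, 0.2131, 0.1495]
tool_rot: [3.14, 0.004, 3.117]
contact_force: [-0.1, 0.7, 0.7]
opening: 0.0457
grip_force: 0.0
```

>>> send_rows([
  {"translation": [4,-4,0],"spin": 0,"jaw": 0.5},
  {"translation": [5,-8,0],"spin": 0,"jaw": 0.5},
  {"translation": [5,-12,-2],"spin": 0,"jaw": 0.5},
  {"translation": [5,-12,-2],"spin": 0,"jaw": 0.5},
  {"translation": [5,-12,-2],"spin": 0,"jaw": 0.5},
])

```text
time: 13.15
tool_pos: [0.3978, 0.0936, 0.168]
tool_rot: [3.141, 0.003, 3.116]
contact_force: [0.4, -0.1, 0.2]
opening: 0.0459
grip_force: 0.0
```

```bash
python3 -c "
from plan import *
from op import *
p,d,P=shot('top');np.savez('t6.npz',p=p,P=P);Z=P[...,2]
c=p[130:300,120:250]; save(cv2.resize(c,None,fx=3.4,fy=3.4,interpolation=cv2.INTER_CUBIC),'c6.png')
hsv=cv2.cvtColor(p,cv2.COLOR_RGB2HSV)
m=blk(hsv)&box(P,195,200,222,240)&(Z<.06)&(Z>.015);print('black',rect(P,m),np.nanpercentile(P[m],[3,97],axis=0).round(4))
m=yel(hsv)&box(P,150,220,215,285)&(Z<.03);print('yel h',rect(P,m))
m=(hsv[...,1]<60)&(hsv[...,2]>120)&box(P,165,206,203,262)&(Z<.03);print('yel s',rect(P,m))
plan()
"
```

```text
black (array([0.5189, 0.2086]), array([0.0282, 0.0471]), 89.2, np.float64(0.0319), 157) [[0.4957 0.1953 0.0238]
 [0.5409 0.2223 0.0385]]
yel h (array([0.3692, 0.2608]), array([0.0484, 0.0298]), 6.5, np.float64(0.01), 171)
yel s (array([0.4497, 0.2698]), array([0.109, 0.03 ]), 6.5, np.float64(0.0044), 346)
now [0.3975 0.0943 0.1675] yaw 178.61 t 13.2 F [-0.1 -0.2  0.2] open 0.0458 grip 0.0
```

View pics/c6.png

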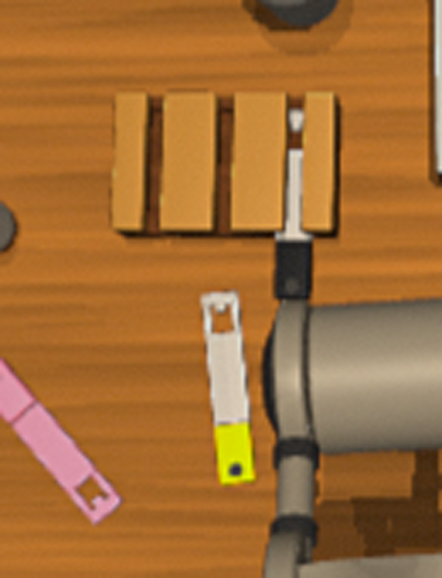

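```bash
python3 -c "
from plan import *
plan((.3785,.2628,.06,-173.8),(.3785,.2628,.003,-173.8))"
```

```text
now [0.3975 0.0943 0.1675] yaw 178.61 t 13.2 F [-0.1 -0.2  0.2] open 0.0458 grip 0.0
[ 2.33 16.79 10.75] spin -7.59
[ 0.  -0.   5.7] spin 0.0
```

>>> send_rows([
  {"translation": [0.5,4,1],"spin": -2,"jaw": 0.5},
  {"translation": [1,8,3],"spin": -4,"jaw": 0.5},
  {"translation": [1.5,12,5],"spin": -6,"jaw": 0.5},
  {"translation": [2,15,8],"spin": -7.6,"jaw": 0.5},
  {"translation": [2.3,16.8,10.7],"spin": -7.6,"jaw": 0.5},
])

```text
time: 13.7
tool_pos: [0.3768, 0.266, 0.0583]
tool_rot: [3.141, -0.0, -3.028]
contact_force: [0.2, -1.3, 0.5]
opening: 0.046
grip_force: 0.0
```

>>> send_rows([
  {"translation": [0,0,0],"spin": 0,"jaw": 0.5},
  {"translation": [0,0,0],"spin": 0,"jaw": 0.5},
  {"translation": [0,0,1.5],"spin": 0,"jaw": 0.5},
  {"translation": [0,0,3],"spin": 0,"jaw": 0.5},
  {"translation": [0,0,3.7],"spin": 0,"jaw": 0.5},
])

```text
time: 14.2
tool_pos: [0.3786, 0.2622, 0.0233]
tool_rot: [3.141, 0.001, -3.033]
contact_force: [0.0, 0.1, -0.3]
opening: 0.0462
grip_force: 0.0
```

```bash
python3 -c "
from plan import *
from op import *
plan((.3785,.2628,.0035,-173.8))
p,d,P=shot('wrist');hsv=cv2.cvtColor(p,cv2.COLOR_RGB2HSV);m=yel(hsv)&(P[...,2]<.03);v,u=np.where(m);print(rect(P,m),u.min(),u.max(),v.min(),v.max())
"
```

```text
now [0.3786 0.2622 0.0233] yaw -173.77 t 14.2 F [ 0.   0.1 -0.3] open 0.0462 grip 0.0
[0.   0.06 1.98] spin 0.03
  return np.nanmean(a, axis, out=out, keepdims=keepdims)
Traceback (most recent call last):
ValueError: zero-size array to reduction operation minimum which has no identity
```

```bash
python3 -c "
from h import *
p,d,P=shot('wrist');q,_,Q=shot('side');save(np.hstack([cv2.resize(p,(400,300)),cv2.resize(q[130:250,160:320],(400,300))]),'w3.png')"
```

```text
(no output)
```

View pics/w3.png

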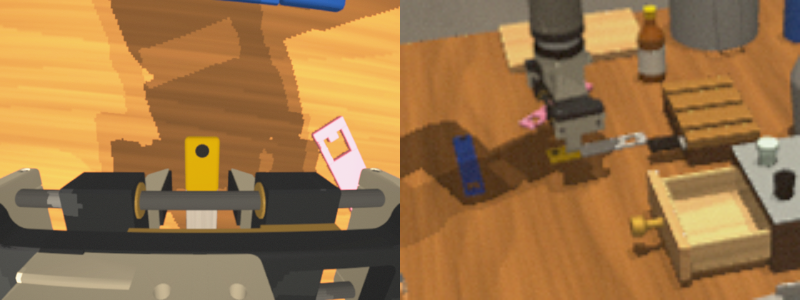

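The yellow handle (202,165) is centred between the fingers; it was only in shadow, so the colour mask missed it. Grasping.

>>> send_rows([
  {"translation": [0,0,1],"spin": 0,"jaw": 0.5},
  {"translation": [0,0,2],"spin": 0,"jaw": 0.5},
  {"translation": [0,0,2],"spin": 0,"jaw": 0.5},
  {"translation": [0,0,2],"spin": 0,"jaw": 0.25},
  {"translation": [0,0,2],"spin": 0,"jaw": 0.2},
], force=40)

```text
time: 14.85
tool_pos: [0.3781, 0.2627, 0.003]
tool_rot: [3.141, 0.0, -3.032]
contact_force: [0.5, 0.6, 0.3]
opening: 0.0344
grip_force: 0.0
```

>>> send_rows([
  {"translation": [0,0,0],"spin": 0,"jaw": 0.2},
  {"translation": [0,0,0],"spin": 0,"jaw": 0.2},
  {"translation": [0,0,0],"spin": 0,"jaw": 0.2},
  {"translation": [0,0,-0.5],"spin": 0,"jaw": 0.2},
  {"translation": [0,0,-1],"spin": 0,"jaw": 0.2},
])

```text
time: 15.35
tool_pos: [0.3779, 0.2626, 0.0132]
tool_rot: [-3.141, -0.0, -3.032]
contact_force: [0.2, 0.3, -1.3]
opening: 0.0294
grip_force: 40.0
```

```bash
python3 -c "
from plan import *
plan((.404,.3288,.0290,178.7))"
```

```text
now [0.3779 0.2626 0.0132] yaw -173.73 t 15.35 F [ 0.2  0.3 -1.3] open 0.0294 grip 40.0
[-3.32  6.3  -1.58] spin 7.57
```

>>> send_rows([
  {"translation": [-0.2,0.5,-1.5],"spin": 1,"jaw": 0.2},
  {"translation": [-1,2,-1.5],"spin": 3,"jaw": 0.2},
  {"translation": [-2,4,-1.5],"spin": 5,"jaw": 0.2},
  {"translation": [-3,5.5,-1.5],"spin": 7.6,"jaw": 0.2},
  {"translation": [-3.3,6.3,-1.5],"spin": 7.6,"jaw": 0.2},
])

```text
time: 15.85
tool_pos: [0.4048, 0.3302, 0.0285]
tool_rot: [3.141, 0.002, 3.119]
contact_force: [-0.2, -0.4, -1.0]
opening: 0.0295
grip_force: 40.0
```

```bash
python3 -c "
from plan import *
from op import *
p,d,P=shot('top');np.savez('t7.npz',p=p,P=P);Z=P[...,2]
plan((.404,.3288,.028,178.7))
m=box(P,155,200,180,217)&(Z>.012)&(Z<.045);print('tip',rect(P,m),np.nanpercentile(P[m],[3,97],axis=0).round(4))
for x in (.56,.60,.65):
    g=box(P,155,150,175,206)&(abs(P[...,0]-x)<.006)&(Z<.034)&(Z>.01); print(x,np.nanpercentile(P[g],[5,50,95],axis=0).round(4)[:,1],g.sum())
save(cv2.resize(p[140:290,110:240],None,fx=4,fy=4,interpolation=cv2.INTER_CUBIC),'c7.png')
"
```

```text
now [0.4047 0.3306 0.0283] yaw 178.77 t 15.9 F [ 0.   1.2 -0.6] open 0.0296 grip 40.0
[ 0.06 -0.18  0.03] spin 0.07
tip (array([0.5158, 0.3266]), array([0.0287, 0.0318]), 0.2, np.float64(0.0285), 79) [[0.5016 0.3128 0.0235]
 [0.5298 0.342  0.0345]]
0.56 [0.3219 0.3282 0.3459] 23
0.6 [0.3235 0.3279 0.3329] 18
0.65 [0.3204 0.3262 0.3309] 15
```

View pics/c7.png

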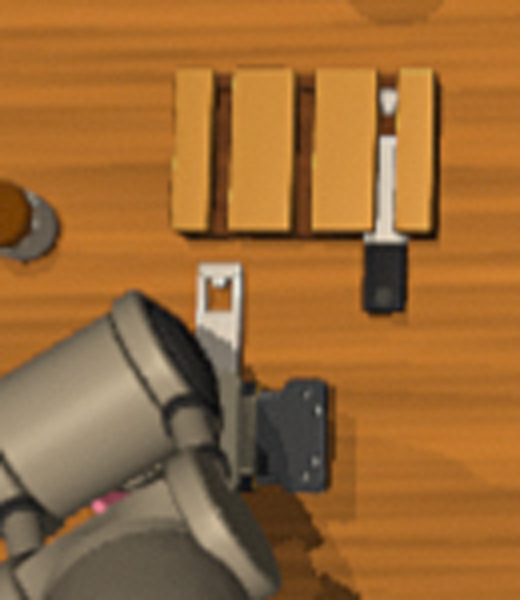

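The tip at (221,265) lines up with the left groove at (221,150), so I'm inserting.

>>> send_rows([
  {"translation": [-1,0,0],"spin": 0,"jaw": 0.2},
  {"translation": [-2,0,0],"spin": 0,"jaw": 0.2},
  {"translation": [-3,0,0],"spin": 0,"jaw": 0.2},
  {"translation": [-4,0,0],"spin": 0,"jaw": 0.2},
  {"translation": [-5,0,0],"spin": 0,"jaw": 0.2},
])

```text
time: 16.4
tool_pos: [0.4551, 0.3273, 0.0279]
tool_rot: [3.142, 0.0, 3.118]
contact_force: [0.4, -0.3, -1.0]
opening: 0.0291
grip_force: 40.0
```

>>> send_rows([
  {"translation": [-1.2,0,0],"spin": 0,"jaw": 0.2},
  {"translation": [-2.4,0,0],"spin": 0,"jaw": 0.2},
  {"translation": [-3.6,0,0],"spin": 0,"jaw": 0.2},
  {"translation": [-4.8,0,0],"spin": 0,"jaw": 0.2},
  {"translation": [-6,0,0],"spin": 0,"jaw": 0.2},
])

```text
time: 16.9
tool_pos: [0.515, 0.3263, 0.0278]
tool_rot: [3.142, 0.0, 3.118]
contact_force: [0.5, -0.5, -1.1]
opening: 0.0298
grip_force: 40.0
```

>>> send_rows([
  {"translation": [-0.4,0,0],"spin": 0,"jaw": 0.2},
  {"translation": [-0.8,0,0],"spin": 0,"jaw": 0.2},
  {"translation": [-1.2,0,0],"spin": 0,"jaw": 0.2},
  {"translation": [-1.4,0,0],"spin": 0,"jaw": 0.2},
  {"translation": [-1.6,0,0],"spin": 0,"jaw": 0.2},
])

```text
time: 17.4
tool_pos: [0.5298, 0.326, 0.0279]
tool_rot: [3.142, -0.0, 3.119]
contact_force: [-0.6, -0.0, -0.6]
opening: 0.0293
grip_force: 40.0
```

>>> send_rows([
  {"translation": [-0.1,0,0],"spin": 0,"jaw": 0.2},
  {"translation": [-0.2,0,0],"spin": 0,"jaw": 0.2},
  {"translation": [-0.3,0,0],"spin": 0,"jaw": 0.2},
  {"translation": [-0.4,0,0],"spin": 0,"jaw": 0.2},
  {"translation": [-0.4,0,0],"spin": 0,"jaw": 0.2},
])

```text
time: 17.9
tool_pos: [0.5307, 0.3258, 0.0269]
tool_rot: [-3.14, -0.007, 3.119]
contact_force: [-9.8, 1.4, 0.5]
opening: 0.0295
grip_force: 40.0
```

>>> send_rows([
  {"translation": [0.2,0,0],"spin": 0,"jaw": 0.2},
  {"translation": [0.3,0,0.1],"spin": 0,"jaw": 0.2},
  {"translation": [0.3,0,0.1],"spin": 0,"jaw": 0.45},
  {"translation": [0.3,0,0.1],"spin": 0,"jaw": 0.45},
  {"translation": [0.3,0,0.1],"spin": 0,"jaw": 0.45},
])

```text
time: 18.4
tool_pos: [0.5316, 0.326, 0.0273]
tool_rot: [3.141, 0.001, 3.118]
contact_force: [-0.3, 1.3, 0.2]
opening: 0.041
grip_force: 0.0
```

>>> send_rows([
  {"translation": [0,0,-1],"spin": 0,"jaw": 0.45},
  {"translation": [0,0,-3],"spin": 0,"jaw": 0.45},
  {"translation": [0,0,-7],"spin": 0,"jaw": 0.45},
  {"translation": [4,0,-11],"spin": 0,"jaw": 0.5},
  {"translation": [8,0,-15],"spin": 0,"jaw": 0.5},
])

```text
time: 18.9
tool_pos: [0.4601, 0.3273, 0.1696]
tool_rot: [3.141, 0.001, 3.117]
contact_force: [-0.5, 0.9, 0.8]
opening: 0.0456
grip_force: 0.0
```

>>> send_rows([
  {"translation": [3,-4.5,0],"spin": 0,"jaw": 0.5},
  {"translation": [4,-9,-1],"spin": 0,"jaw": 0.5},
  {"translation": [4,-13.5,-2],"spin": 0,"jaw": 0.5},
  {"translation": [4,-18,-3],"spin": 0,"jaw": 0.5},
  {"translation": [4,-22,-4],"spin": 0,"jaw": 0.5},
])

```text
time: 19.4
tool_pos: [0.4149, 0.1068, 0.2091]
tool_rot: [3.142, 0.002, 3.119]
contact_force: [1.1, -0.5, 0.2]
opening: 0.0463
grip_force: 0.0
```

```bash
cat > chk.py <<'E'
from plan import *
from op import *
from tin import tin
p=tin(); p,d,P=shot('top');Z=P[...,2]
hsv=cv2.cvtColor(p,cv2.COLOR_RGB2HSV)
m=blk(hsv)&box(P,195,200,222,240)&(Z<.06)&(Z>.015);print('black',np.nanpercentile(P[m],[3,50,97],axis=0).round(4))
m=yel(hsv)&box(P,150,200,180,285)&(Z<.06);print('yel',np.nanpercentile(P[m],[3,50,97],axis=0).round(4))
print('cork',rect(P,box(P,255,153,279,177)&(Z>.108)&(Z<.125)))
print('stopper',rect(P,box(P,287,155,311,179)&(Z>.108)&(Z<.125)))
print('knob',rect(P,box(P,270,226,300,250)&(Z>.03)&(Z<.06)))
plan()
E
python3 chk.py
```

```text
tin [ 0.6327 -0.2303] [0.074 0.08 ] local [0.0261 0.0393] topz/tilt [0.0084 0.0127 0.0404]
black [[0.5235 0.1946 0.0217]
 [0.5327 0.2077 0.032 ]
 [0.5409 0.2197 0.0374]]
yel [[0.4985 0.3097 0.0256]
 [0.5226 0.3233 0.0316]
 [0.5434 0.3381 0.0368]]
cork (array([0.6247, 0.0334]), array([0.027 , 0.0282]), 88.9, np.float64(0.1171), 99)
stopper (array([ 0.6201, -0.0506]), array([0.0279, 0.0286]), 70.8, np.float64(0.118), 97)
knob (array([ 0.4426, -0.0226]), array([0.0436, 0.0563]), 0.1, np.float64(0.0508), 117)
now [0.416  0.1049 0.2099] yaw 178.4 t 19.5 F [-0.8 -0.9  0.4] open 0.0462 grip 0.0
```

```bash
python3 -c "
from plan import *
plan((.620,-.0507,.16,180),(.620,-.0507,.095,180))"
```

```text
now [0.416  0.1049 0.2099] yaw 178.4 t 19.5 F [-0.8 -0.9  0.4] open 0.0462 grip 0.0
[-20.8  -14.98   5.09] spin -1.6
[ 0.  -0.   6.5] spin 0
```

>>> send_rows([
  {"translation": [-4,-2.9,0],"spin": -0.5,"jaw": 0.55},
  {"translation": [-8,-5.8,0],"spin": -1,"jaw": 0.55},
  {"translation": [-12,-8.7,0],"spin": -1.6,"jaw": 0.55},
  {"translation": [-16,-11.6,1],"spin": -1.6,"jaw": 0.55},
  {"translation": [-19.5,-14,2.5],"spin": -1.6,"jaw": 0.55},
])

```text
time: 20.0
tool_pos: [0.6094, -0.0371, 0.1837]
tool_rot: [-3.141, 0.004, -3.137]
contact_force: [-0.1, 0.5, 1.3]
opening: 0.0505
grip_force: 0.0
```

>>> send_rows([
  {"translation": [-1.3,-1,2],"spin": 0,"jaw": 0.55},
  {"translation": [-1.3,-1,2.5],"spin": 0,"jaw": 0.55},
  {"translation": [-1.3,-1,2.5],"spin": 0,"jaw": 0.55},
  {"translation": [-1.3,-1,2.5],"spin": 0,"jaw": 0.55},
  {"translation": [-1.3,-1,2.5],"spin": 0,"jaw": 0.55},
])

```text
time: 20.5
tool_pos: [0.6199, -0.0448, 0.1593]
tool_rot: [-3.141, 0.002, -3.136]
contact_force: [-0.3, 0.7, 0.4]
opening: 0.0502
grip_force: 0.0
```

```bash
python3 -c "
from plan import *
plan((.620,-.0507,.095,180))
p,d,P=shot('wrist');q,_,Q=shot('side');save(np.hstack([cv2.resize(p,(400,300)),cv2.resize(q[150:270,230:390],(400,300))]),'w4.png')"
```

```text
now [ 0.6199 -0.0448  0.1593] yaw -179.66 t 20.5 F [-0.3  0.7  0.4] open 0.0502 grip 0.0
[ 0.01 -0.58  6.43] spin 0.34
```

View pics/w4.png

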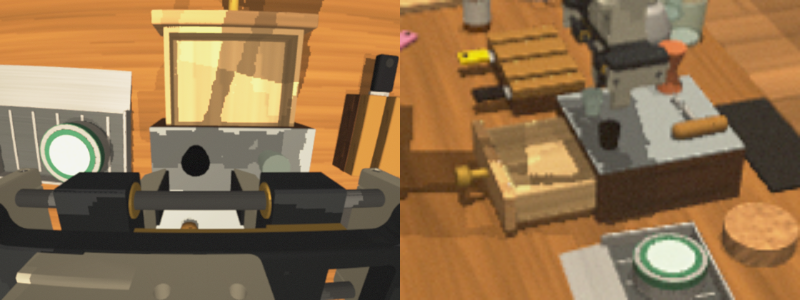

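The stopper is at (195,160) in the wrist view, slightly left of the finger centre (201), which matches the -0.6 cm shift. The tin also sits flat on the tray.

>>> send_rows([
  {"translation": [0,-0.6,1],"spin": 0,"jaw": 0.55},
  {"translation": [0,-0.6,3],"spin": 0,"jaw": 0.55},
  {"translation": [0,-0.6,5],"spin": 0,"jaw": 0.55},
  {"translation": [0,-0.6,6.4],"spin": 0,"jaw": 0.55},
  {"translation": [0,-0.6,6.4],"spin": 0,"jaw": 0.55},
])

```text
time: 21.1
tool_pos: [0.6185, -0.0518, 0.0912]
tool_rot: [3.141, -0.004, -3.137]
contact_force: [-0.9, -0.2, -0.8]
opening: 0.0502
grip_force: 0.0
```

>>> send_rows([
  {"translation": [0,0,0],"spin": 0,"jaw": 0.2},
  {"translation": [0,0,0],"spin": 0,"jaw": 0.2},
  {"translation": [0,0,0],"spin": 0,"jaw": 0.2},
  {"translation": [0,0,0],"spin": 0,"jaw": 0.2},
  {"translation": [0,0,0],"spin": 0,"jaw": 0.2},
], force=12)

```text
time: 21.6
tool_pos: [0.6205, -0.0518, 0.0945]
tool_rot: [-3.141, 0.002, -3.137]
contact_force: [0.3, 1.3, 3.4]
opening: 0.0286
grip_force: 12.0
```

>>> send_rows([
  {"translation": [0,0,-0.5],"spin": 0,"jaw": 0.2},
  {"translation": [0,0,-1.5],"spin": 0,"jaw": 0.2},
  {"translation": [0,0,-2.5],"spin": 0,"jaw": 0.2},
  {"translation": [0,0,-3],"spin": 0,"jaw": 0.2},
  {"translation": [0,0,-3],"spin": 0,"jaw": 0.2},
])

```text
time: 22.1
tool_pos: [0.6206, -0.052, 0.125]
tool_rot: [-3.141, 0.002, -3.137]
contact_force: [-0.2, 0.7, -0.3]
opening: 0.0286
grip_force: 12.0
```

```bash
python3 -c "
from plan import *
plan((.545,-.03,.125,180),(.545,-.03,.034,180))"
```

```text
now [ 0.6206 -0.052   0.125 ] yaw -179.73 t 22.1 F [-0.2  0.7 -0.3] open 0.0286 grip 12.0
[ 7.55  2.24 -0.02] spin 0.27
[ 0.  -0.   9.1] spin 0
```

>>> send_rows([
  {"translation": [2.5,0.8,0],"spin": 0,"jaw": 0.2},
  {"translation": [5,1.5,0],"spin": 0,"jaw": 0.2},
  {"translation": [7.5,2.2,0],"spin": 0,"jaw": 0.2},
  {"translation": [7.5,2.2,0],"spin": 0,"jaw": 0.2},
  {"translation": [7.5,2.2,2],"spin": 0,"jaw": 0.2},
])

```text
time: 22.6
tool_pos: [0.5467, -0.0305, 0.1059]
tool_rot: [-3.14, 0.006, -3.136]
contact_force: [0.4, -0.5, -0.2]
opening: 0.0284
grip_force: 12.0
```

>>> send_rows([
  {"translation": [0,0,2],"spin": 0,"jaw": 0.2},
  {"translation": [0,0,4],"spin": 0,"jaw": 0.2},
  {"translation": [0,0,6],"spin": 0,"jaw": 0.2},
  {"translation": [0,0,7],"spin": 0,"jaw": 0.2},
  {"translation": [0,0,7.2],"spin": 0,"jaw": 0.2},
])

```text
time: 23.1
tool_pos: [0.5447, -0.0302, 0.0306]
tool_rot: [3.141, -0.002, -3.137]
contact_force: [-0.6, 0.4, 0.3]
opening: 0.0284
grip_force: 12.0
```

>>> send_rows([
  {"translation": [0,0,0],"spin": 0,"jaw": 0.2},
  {"translation": [0,0,0],"spin": 0,"jaw": 0.45},
  {"translation": [0,0,0],"spin": 0,"jaw": 0.45},
  {"translation": [0,0,0],"spin": 0,"jaw": 0.45},
  {"translation": [0,0,0],"spin": 0,"jaw": 0.45},
])

```text
time: 23.6
tool_pos: [0.545, -0.0302, 0.032]
tool_rot: [-3.142, 0.001, -3.137]
contact_force: [0.7, -0.1, -0.3]
opening: 0.0411
grip_force: 0.0
```

>>> send_rows([
  {"translation": [0,0,-2],"spin": 0,"jaw": 0.45},
  {"translation": [0,0,-5],"spin": 0,"jaw": 0.45},
  {"translation": [0,0,-9],"spin": 0,"jaw": 0.45},
  {"translation": [0,0,-13],"spin": 0,"jaw": 0.55},
  {"translation": [0,0,-13],"spin": 0,"jaw": 0.55},
])

```text
time: 24.1
tool_pos: [0.5479, -0.0307, 0.1674]
tool_rot: [-3.139, 0.011, -3.137]
contact_force: [1.1, -0.3, -0.4]
opening: 0.0498
grip_force: 0.0
```

```bash
python3 -c "
from plan import *
plan((.625,.0335,.15,180),(.625,.0335,.095,180))"
```

```text
now [ 0.5479 -0.0307  0.1674] yaw -179.71 t 24.1 F [ 1.1 -0.3 -0.4] open 0.0498 grip 0.0
[-7.72  6.39  1.81] spin 0.29
[ 0.  -0.   5.5] spin 0
```

>>> send_rows([
  {"translation": [-2.5,2,0],"spin": 0,"jaw": 0.55},
  {"translation": [-5.5,4.4,0],"spin": 0,"jaw": 0.55},
  {"translation": [-8,6.4,0],"spin": 0,"jaw": 0.55},
  {"translation": [-8,6.4,1.2],"spin": 0,"jaw": 0.55},
  {"translation": [-8,6.4,1.2],"spin": 0,"jaw": 0.55},
])

```text
time: 24.6
tool_pos: [0.6229, 0.0345, 0.1466]
tool_rot: [3.141, -0.005, -3.136]
contact_force: [-1.1, -0.5, -1.7]
opening: 0.0506
grip_force: 0.0
```

```bash
python3 -c "
from plan import *
plan((.625,.0335,.095,180))
p,d,P=shot('wrist');save(cv2.resize(p,(400,300)),'w5.png')"
```

```text
now [0.6229 0.0345 0.1466] yaw -179.66 t 24.6 F [-1.1 -0.5 -1.7] open 0.0506 grip 0.0
[-0.24 -0.1   5.16] spin 0.34
```

View pics/w5.png

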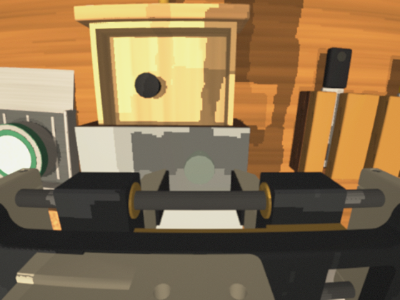

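The stopper stands in the drawer at (148,85), and the cork (200,165) is centred between the fingers.

>>> send_rows([
  {"translation": [0,0,2],"spin": 0,"jaw": 0.55},
  {"translation": [0,0,4],"spin": 0,"jaw": 0.55},
  {"translation": [0,0,5.5],"spin": 0,"jaw": 0.55},
  {"translation": [0,0,5.5],"spin": 0,"jaw": 0.55},
  {"translation": [0,0,5.5],"spin": 0,"jaw": 0.2},
])

```text
time: 25.15
tool_pos: [0.6242, 0.0335, 0.0951]
tool_rot: [-3.142, -0.0, -3.138]
contact_force: [0.2, -0.4, 0.4]
opening: 0.0465
grip_force: 0.0
```

>>> send_rows([
  {"translation": [0,0,0],"spin": 0,"jaw": 0.2},
  {"translation": [0,0,0],"spin": 0,"jaw": 0.2},
  {"translation": [0,0,0],"spin": 0,"jaw": 0.2},
  {"translation": [0,0,0],"spin": 0,"jaw": 0.2},
  {"translation": [0,0,0],"spin": 0,"jaw": 0.2},
], force=15)

```text
time: 25.65
tool_pos: [0.625, 0.034, 0.0957]
tool_rot: [-3.141, 0.002, -3.137]
contact_force: [-1.2, -1.2, 6.0]
opening: 0.0292
grip_force: 15.0
```

>>> send_rows([
  {"translation": [0,0,-0.5],"spin": 0,"jaw": 0.2},
  {"translation": [0,0,-1.5],"spin": 0,"jaw": 0.2},
  {"translation": [0,0,-2.5],"spin": 0,"jaw": 0.2},
  {"translation": [0,0,-3],"spin": 0,"jaw": 0.2},
  {"translation": [0,0,-3],"spin": 0,"jaw": 0.2},
])

```text
time: 26.15
tool_pos: [0.6252, 0.0342, 0.1259]
tool_rot: [-3.142, 0.002, -3.137]
contact_force: [-0.0, -0.3, 0.1]
opening: 0.0292
grip_force: 15.0
```

```bash
python3 -c "
from plan import *
plan((.510,.017,.125,180),(.510,.017,.032,180))"
```

```text
now [0.6252 0.0342 0.1259] yaw -179.72 t 26.15 F [-0.  -0.3  0.1] open 0.0292 grip 15.0
[11.53 -1.66  0.07] spin 0.28
[ 0.  -0.   9.3] spin 0
```

>>> send_rows([
  {"translation": [4,-0.5,0],"spin": 0,"jaw": 0.2},
  {"translation": [8,-1.2,0],"spin": 0,"jaw": 0.2},
  {"translation": [11.5,-1.7,0],"spin": 0,"jaw": 0.2},
  {"translation": [11.5,-1.7,0],"spin": 0,"jaw": 0.2},
  {"translation": [11.5,-1.7,2],"spin": 0,"jaw": 0.2},
])

```text
time: 26.65
tool_pos: [0.5111, 0.0164, 0.1068]
tool_rot: [-3.141, 0.006, -3.137]
contact_force: [1.0, 0.4, 0.6]
opening: 0.029
grip_force: 15.0
```

>>> send_rows([
  {"translation": [0,0,2],"spin": 0,"jaw": 0.2},
  {"translation": [0,0,4],"spin": 0,"jaw": 0.2},
  {"translation": [0,0,6],"spin": 0,"jaw": 0.2},
  {"translation": [0,0,7],"spin": 0,"jaw": 0.2},
  {"translation": [0,0,7.2],"spin": 0,"jaw": 0.2},
])

```text
time: 27.15
tool_pos: [0.5095, 0.0167, 0.0318]
tool_rot: [3.141, -0.002, -3.137]
contact_force: [0.0, 0.7, -0.4]
opening: 0.0289
grip_force: 15.0
```

>>> send_rows([
  {"translation": [0,0,0],"spin": 0,"jaw": 0.2},
  {"translation": [0,0,0],"spin": 0,"jaw": 0.45},
  {"translation": [0,0,0],"spin": 0,"jaw": 0.45},
  {"translation": [0,0,0],"spin": 0,"jaw": 0.45},
  {"translation": [0,0,0],"spin": 0,"jaw": 0.45},
])

```text
time: 27.65
tool_pos: [0.5098, 0.0166, 0.033]
tool_rot: [-3.142, 0.001, -3.137]
contact_force: [0.3, -0.3, 0.3]
opening: 0.041
grip_force: 0.0
```

>>> send_rows([
  {"translation": [0,0,-2],"spin": 0,"jaw": 0.45},
  {"translation": [0,0,-5],"spin": 0,"jaw": 0.45},
  {"translation": [0,0,-9],"spin": 0,"jaw": 0.45},
  {"translation": [0,0,-13],"spin": 0,"jaw": 0.4},
  {"translation": [4,0,-13],"spin": 0,"jaw": 0.3},
])

```text
time: 28.15
tool_pos: [0.4765, 0.0155, 0.1684]
tool_rot: [-3.14, 0.016, -3.137]
contact_force: [1.0, -0.6, 0.0]
opening: 0.033
grip_force: 0.0
```

>>> send_rows([
  {"translation": [4,-0.7,0],"spin": 0,"jaw": 0.1},
  {"translation": [8,-1.4,0],"spin": 0,"jaw": 0},
  {"translation": [11,-2.4,0],"spin": 0,"jaw": 0},
  {"translation": [11,-2.4,1],"spin": 0,"jaw": 0},
  {"translation": [11,-2.4,1],"spin": 0,"jaw": 0},
])

```text
time: 28.65
tool_pos: [0.3588, -0.0081, 0.1524]
tool_rot: [3.141, -0.0, -3.138]
contact_force: [0.6, -0.1, 1.1]
opening: 0.0005
grip_force: 0.0
```

```bash
python3 -c "
from plan import *
from m import *
plan((.375,-.008,.045,180))
p,d,P=shot('top');q,_,Q=shot('side');save(np.hstack([cv2.resize(p[100:250,140:420],(400,300)),cv2.resize(q[150:270,230:390],(400,300))]),'c8.png')
np.savez('t8.npz',p=p,P=P);Z=P[...,2]
w=box(P,235,180,330,245)&(Z>.055)&(Z<.08)
for x in np.arange(.45,.5,.005):
    g=w&(abs(P[...,0]-x)<.0025); print(round(x,3),g.sum())
"
```

```text
now [ 0.3588 -0.0081  0.1524] yaw -179.77 t 28.65 F [ 0.6 -0.1  1.1] open 0.0005 grip 0.0
[-1.62  0.   10.74] spin 0.23
0.45 0
0.455 0
0.46 0
0.465 128
0.47 127
0.475 123
0.48 79
0.485 54
0.49 8
0.495 5
```

View pics/c8.png

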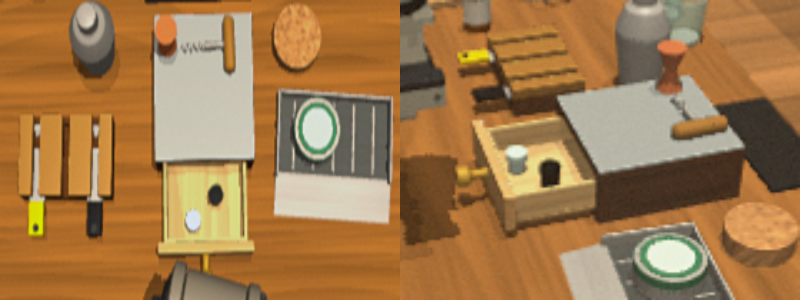

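>>> send_rows([
  {"translation": [0,0,3],"spin": 0,"jaw": 0},
  {"translation": [0,0,6],"spin": 0,"jaw": 0},
  {"translation": [0,0,9],"spin": 0,"jaw": 0},
  {"translation": [0,0,11.5],"spin": 0,"jaw": 0},
  {"translation": [0,0,11.5],"spin": 0,"jaw": 0},
])

```text
time: 29.25
tool_pos: [0.3586, -0.0076, 0.0356]
tool_rot: [3.14, -0.005, -3.136]
contact_force: [0.9, -0.4, 0.1]
opening: 0.0001
grip_force: 0.0
```

>>> send_rows([
  {"translation": [-1.2,0,0],"spin": 0,"jaw": 0},
  {"translation": [-2.6,0,0],"spin": 0,"jaw": 0},
  {"translation": [-4,0,0],"spin": 0,"jaw": 0},
  {"translation": [-5,0,0],"spin": 0,"jaw": 0},
  {"translation": [-6,0,0],"spin": 0,"jaw": 0},
])

```text
time: 29.75
tool_pos: [0.4205, -0.0077, 0.0384]
tool_rot: [-3.142, 0.0, -3.136]
contact_force: [-0.4, -0.4, 0.8]
opening: 0.0004
grip_force: 0.8
```

>>> send_rows([
  {"translation": [-1,0,0],"spin": 0,"jaw": 0},
  {"translation": [-2,0,0],"spin": 0,"jaw": 0},
  {"translation": [-3,0,0],"spin": 0,"jaw": 0},
  {"translation": [-4,0,0],"spin": 0,"jaw": 0},
  {"translation": [-5,0,0],"spin": 0,"jaw": 0},
])

```text
time: 30.25
tool_pos: [0.4705, -0.0076, 0.0375]
tool_rot: [3.142, -0.0, -3.137]
contact_force: [-1.3, -0.7, 1.1]
opening: 0.0001
grip_force: 0.7
```

>>> send_rows([
  {"translation": [-1,0,0],"spin": 0,"jaw": 0},
  {"translation": [-2,0,0],"spin": 0,"jaw": 0},
  {"translation": [-3,0,0],"spin": 0,"jaw": 0},
  {"translation": [-4,0,0],"spin": 0,"jaw": 0},
  {"translation": [-4.8,0,0],"spin": 0,"jaw": 0},
])

```text
time: 30.75
tool_pos: [0.5187, -0.0073, 0.0375]
tool_rot: [3.142, 0.0, -3.137]
contact_force: [-2.3, -1.3, 0.9]
opening: 0.0006
grip_force: 0.7
```

>>> send_rows([
  {"translation": [-0.2,0,0],"spin": 0,"jaw": 0},
  {"translation": [-0.4,0,0],"spin": 0,"jaw": 0},
  {"translation": [-0.6,0,0],"spin": 0,"jaw": 0},
  {"translation": [-0.6,0,0],"spin": 0,"jaw": 0},
  {"translation": [-0.6,0,0],"spin": 0,"jaw": 0},
])

```text
time: 31.25
tool_pos: [0.5192, -0.0071, 0.0371]
tool_rot: [3.141, -0.01, -3.136]
contact_force: [-15.1, -2.6, 10.0]
opening: 0.0001
grip_force: 7.8
```

>>> send_rows([
  {"translation": [1.5,0,0],"spin": 0,"jaw": 0},
  {"translation": [4,0,0],"spin": 0,"jaw": 0},
  {"translation": [8,0,-3],"spin": 0,"jaw": 0},
  {"translation": [12,0,-7],"spin": 0,"jaw": 0},
  {"translation": [15,0,-12],"spin": 0,"jaw": 0},
])

```text
time: 31.75
tool_pos: [0.3792, -0.0075, 0.1454]
tool_rot: [3.141, -0.003, -3.137]
contact_force: [1.4, -0.7, 0.6]
opening: 0.0008
grip_force: 0.0
```

>>> send_rows([
  {"translation": [0,2,-2],"spin": 0,"jaw": 0},
  {"translation": [0,4,-4],"spin": 0,"jaw": 0},
  {"translation": [0,4,-4],"spin": 0,"jaw": 0},
  {"translation": [0,4,-4],"spin": 0,"jaw": 0},
  {"translation": [0,4,-4],"spin": 0,"jaw": 0},
])

```text
time: 32.25
tool_pos: [0.3811, 0.0317, 0.1842]
tool_rot: [3.141, -0.002, -3.137]
contact_force: [-0.1, -0.8, -0.9]
opening: 0.0002
grip_force: 0.0
```

```bash
python3 chk.py 2>/dev/null; python3 -c "
from m import *
p,d,P=shot('top');q,_,Q=shot('side');save(np.hstack([cv2.resize(p[90:270,110:430],(400,300)),cv2.resize(q[120:300,200:440],(400,300))]),'c9.png')
Z=P[...,2];w=box(P,235,150,330,245)&(Z>.055)&(Z<.08);print(np.nanpercentile(P[w][:,0],[2,50,98]))
"
```

```text
tin [ 0.6337 -0.2307] [0.073 0.079] local [0.0272 0.0389] topz/tilt [ 0.0018 -0.0098  0.0402]
black [[0.4959 0.1948 0.0255]
 [0.5208 0.2079 0.0311]
 [0.541  0.2223 0.0371]]
yel [[0.4986 0.3098 0.0245]
 [0.5225 0.3234 0.0318]
 [0.5431 0.3385 0.0382]]
cork (array([0., 0.]), array([0., 0.]), 0.0, np.float64(nan), 0)
stopper (array([0., 0.]), array([0., 0.]), 0.0, np.float64(nan), 0)
knob (array([0., 0.]), array([0., 0.]), 0.0, np.float64(nan), 0)
now [0.3811 0.0316 0.1842] yaw -179.76 t 32.35 F [-0.2  0.6  0.1] open 0.0002 grip 0.0
[0.53787107 0.58271032 0.6580928 ]
```

View pics/c9.png

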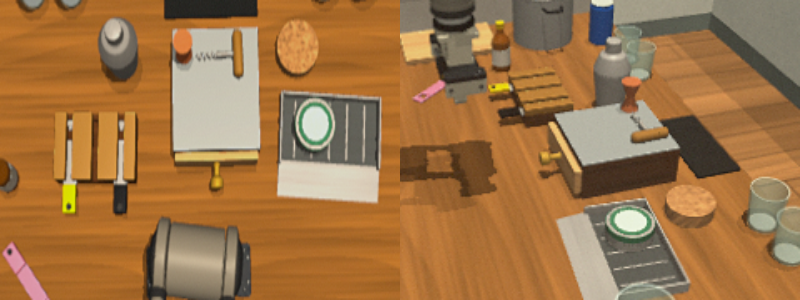

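The final view shows the drawer shut (215,158), both openers home with handles out, and the tin flat on the tray deck (315,125).

```bash
python3 -c "
from cell import job
print(job.hand_in())"
```

```text
the job is handed in; nothing more can be done
None
```

I handed the job in at about 32 s: the green tin is flat on the tray deck, the black and yellow openers are fully home in their own slots, and the stopper and cork are in the shut drawer.

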